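# Take the blue-valve flask off its locking hook

## Task

Press the red keeper of the hook that carries the blue-valved sampling flask until it snaps open, and only then lift that flask off the hook. Lower the flask into the green receiving cup, letting go only once it stands upright on the cup's floor. Leave the yellow-valved flask hanging on its own hook.

Things in the scene. Friction and masses are not known exactly. Their poses are not given: they have to be found in the camera images.
- flask_valve (a point): Centre of the blue valve head (upright cylinder, 28 mm diameter, 40 mm tall) of the flask to move, 144 mm above the flask's flat underside. Steel flask below: 48 mm diameter, 88 mm tall, 0.2 to 0.45 kg in all. A crossbar 10 mm thick, 124 mm long through its neck lies along this point's y axis, 36 mm below it. Hanging at the start, upright, z up, underside 42 mm above the table.
- hook: Fixed stand of that flask's hook; origin on the table under the flask's axis, axes as the flask's. Two prongs, 6 mm thick, at y = -40 and +40 mm, hold the crossbar in upward-open slots (18 mm wide, sides up to 160 mm above the table). Space between prongs: 74 mm, open above, below and to -x (towards the robot); crosspiece and post from x = +53 mm. Lifting the flask 130 mm clears it.
- keeper_tab (a point): Centre of the top face of the press tab of that hook's red keeper: a flat plate 36 (x) by 32 (y) by 6 mm, level when shut, 152 mm above the table, at x = +58, y = +70 mm in the hook's frame (behind and left of the flask), free space beneath. Press it straight down from above with shut fingers, 3 to 7 N, by 35 to 45 mm. The point moves with the tab.
- keeper (a joint): Angle of that keeper (rad): 0 shut, 0.8 open. Shut, its claw lies over the crossbar's left end; lifting cannot open it. The tab swings down and back about a level y axis 62 mm in front of and 32 mm below its point. An over-centre spring drives it shut below 0.4 (fingers sunk 18 to 27 mm) and open above; once over, it stays open by itself, clear of the crossbar's way up.
- cup_floor (a point): Centre of the inner floor of the green receiving cup, fixed on the table, 14 mm above it: round bore 72 mm diameter, wall 6 mm, rim 34 mm above this point, on a white base 105 mm square. The flask may stand in it at any yaw; its valve head's centre is then 144 mm above this point.
- spare_flask_valve (a point): Centre of the yellow valve head of a second, otherwise equal flask on an equal hook with its own red keeper: to be left hanging. Which flask hangs left or right varies. (A third flask, with a red valve head, stands at the back of the table.)

How it is judged:
By the outcome, as a careful person would: the job done as asked, in the order asked, and still so for the second after the job is handed in, with the robot touching nothing.
It also fails if it takes over 48 s, if anything falls off the work surface, if the arm or the gripper's body presses on something with over 40 N, if the wrist force passes 120 N, or if a joint passes its speed limit or range.

## Robot

A 6-joint arm with a two-finger parallel gripper is mounted at the origin on the work surface. World frame = base frame: x ahead of the robot, y to its left, z up, the work surface at z = 0. Lengths are in mm, angles in rad, forces in N, time in s.
With the tool pointing down it reaches from about 350 to 775 mm from the base axis. Payload 7.3 kg.
Tool frame: the origin (TCP) lies midway between the tips of the shut fingers; the grasp point (between the pads) lies 19 mm behind it (grip_depth is the distance from the TCP to the grasp point, in mm); z points along the fingers, y is the direction in which the jaws open and shut (so a half turn about z gives the same grasp; the last joint's range is limited). The gripper opens to 92 mm and grips with 3 to 60 N. Pads are 19 mm wide; open, the fingers measure 130 mm over their backs; the gripper's body (75 mm by 190 mm) begins 47 mm behind the grasp point.
Start: joints at [1.113, 0.342, 1.524, -0, 1.275, -0.146], TCP at [161.041, 499.711, 226.741] pointing down, gripper open.
Joint ranges: [-2.53, 2.53], [-0.77, 2.02], [0.04, 2.7], [-1, 4.14], [0.28, 2.66], [-3.11, 3.11]. Speed limits (rad/s): [2.57, 2.57, 3.14, 3.14, 3.14, 3.14].

## Interface

Orientations are given as [roll, pitch, yaw] about the fixed x, y, z axes, in that order (R = Rz(yaw) Ry(pitch) Rx(roll)).
In Python, from plant import get_obs, capture, close_job, spot_in, silhouettes, mark_of, grip_depth gives the robot as it stands.
- The arm moves only by the tool servo_tool, never from a script. Its arguments are lists of equal length, an entry for each row: "slide": the shift along the tool's x, y, z normalised to -1 to 1, where 1 is 20 cm, a list of three; "rot": the turn, a rotation vector about the tool's x, y, z normalised to -1 to 1, where 1 is pi rad, a list of three; "claw": the finger opening in mm, from 0 to 91.8. A call has 1 to 5 rows; each row is the pose to reach, as a shift and turn from the pose commanded when the call began, along the tool's axes at that moment, turning the shorter way round; what a row does not reach only later rows make up. A row lasts 1/8 s, in which the tool goes at most 62.5 mm and 10.7 degrees, less where a joint would pass 70% of its speed; a pose out of reach is approached as far as the arm can. A call with a number of a shift or a turn outside -1 to 1 is refused whole. A call with a gripper value outside its range is refused whole. The fingers move at their own pace and stop on an object; the grip force is fixed at half the most. Time passes only in rows, so rows that repeat a pose let the fingers close. It gives the time, the measured TCP pose, the force and the opening at its end, in the units of the state.
- get_obs(): the state, without advancing time (a new reading comes with each control period).
- capture(name): name is "scene" or "top" or "wrist"; returns a dict with "frame" (480x640x3 uint8, red, green, blue), "depth" (480x640 float32, mm along the optical axis (not along the pixel's ray), 0 where there is no reading), "vertical_fov" (degrees; the focal length in pixels is half the picture's height over the tangent of half this angle, whatever the lens; pixels are square), "cx", "cy" (the principal point, pixels), "D" ([k1, k2, p1, p2, k3] as OpenCV has them; the pictures are not rectified), "position" and "rotation" of the camera in the world. Camera axes: x right, y down, z forward; pixel columns grow to the right and rows downward; lengths in mm; the calibration is good to about 2 mm. A picture is of the moment at which its call begins.
- close_job(): hands the job in, once; it reports no verdict.
Trained networks look in the newest picture that a camera, given by its name, has taken for a name from the list of things; names that differ only in an ending like _2 or _b are one class to them, and where a whole thing is asked for, a point or a joint stands for the part that bears it (a point fixed in the world has none). Each returns a list of dicts, best first, with "confidence" (0 to 1); they miss things now and then, are a little off and sometimes report something else, mostly with a low value. They report only what shows in the picture. A call takes as long as a camera call.
- spot_in(query, camera): "box" ([left, top, right, bottom] in pixels, round what is visible of it).
- silhouettes(query, camera): "pixels" (480x640 bool, what is visible of it) and "box" ([left, top, right, bottom] in pixels, round what is visible of it).
- mark_of(query, camera): "xy" ([column, row] in pixels: a listed point, or the origin of a listed thing).
The state is a dict: "time": time; "joint_positions": joint angles; "dq": joint speeds; "tau": joint torques, N m; "tool_pos": TCP position; "tcp_rot": TCP orientation; "contact_force": force on the tool from outside, world axes, zero at the start; "moment": the same for the moment, N m; "grip_width": finger opening in mm.
Only numpy, scipy, OpenCV 4.12 (cv2) and the standard library are available. Lean on these libraries where they do the work, as an engineer would, in place of code of your own. Each camera call takes 0.05 s, during which the arm holds its last target. There are 200 camera calls.

## Working session

There is one attempt and no reset: what is moved stays moved. The work goes in short steps, Python scripts to look and compute and a tool call to move; the robot and the scene stay as the last step left them, time stands still between calls to the robot, and variables do not carry over. Pictures are saved under pics/ and viewed, about 8 in all and at most 12, crops included, and the job is handed in when it is done.

Besides the shell and the picture viewer there is one more tool, called after "Emit:" as a command line: name --argument value ..., lists and objects as JSON in quotes. servo_tool: Moves the arm, as the interface text tells. Scaled input: -1 to 1 covers 20 cm each way for a shift and pi rad each way for a turn. Its arguments: {"type":"object","properties":{"slide":{"type":"array","items":{"type":"array","items":{"type":"number"}}},"rot":{"type":"array","items":{"type":"array","items":{"type":"number"}}},"claw":{"type":"array","items":{"type":"number"}}},"required":["slide","rot","claw"]}

```bash
mkdir -p pics
cat > h.py <<'E'
import numpy as np, cv2
from plant import get_obs, capture, close_job, spot_in, silhouettes, mark_of, grip_depth
def K(c):
    f=240/np.tan(np.radians(c["vertical_fov"])/2); return np.array([[f,0,c["cx"]],[0,f,c["cy"]],[0,0,1.]])
def ray(c,uv):
    p=cv2.undistortPoints(np.array([[uv]],float),K(c),np.array(c["D"],float))[0,0]
    return np.array(c["position"],float),np.array(c["rotation"],float)@np.array([p[0],p[1],1])
def at_z(c,uv,z):
    o,d=ray(c,uv); return o+d*(z-o[2])/d[2]
def by_depth(c,uv):
    u,v=int(round(uv[0])),int(round(uv[1])); w=c["depth"][v-2:v+3,u-2:u+3]; w=w[w>0]
    o,d=ray(c,uv); return o+d*np.median(w) if w.size else None
def cloud(c,mask):
    v,u=np.nonzero(mask&(c["depth"]>0)); p=cv2.undistortPoints(np.c_[u,v].astype(float)[:,None],K(c),np.array(c["D"],float))[:,0]
    P=np.c_[p,np.ones(len(p))]*c["depth"][v,u][:,None]
    return P@np.array(c["rotation"],float).T+np.array(c["position"],float)
def save(c,n): cv2.imwrite(f"pics/{n}.png",c["frame"][:,:,::-1])
E
python3 - <<'E'
from h import *
np.set_printoptions(precision=1,suppress=True)
print(get_obs(),grip_depth)
Z=dict(flask_valve=186,keeper_tab=152,cup_floor=14,spare_flask_valve=186)
ims=[]
for n in ("scene","top"):
    c=capture(n); save(c,n+"0"); print(n,c["position"],np.array(c["rotation"]).tolist())
    for q in Z:
        for m in mark_of(q,n)[:3]:
            print(n,q,round(m["confidence"],2),np.array(m["xy"]),"z-plane",at_z(c,m["xy"],Z[q]),"depth",by_depth(c,m["xy"]))
    for m in mark_of("hook",n)[:3]: print("hook",m["confidence"],m["xy"],at_z(c,m["xy"],0))
E
```

```text
{'time': 0.0, 'joint_positions': array([ 1.1,  0.3,  1.5,  0. ,  1.3, -0.1]), 'dq': array([ 0., -0.,  0.,  0.,  0.,  0.]), 'tau': array([  0. , -43.1, -24.4,   0.1,   0.1,  -0. ]), 'tool_pos': array([160.8, 499.3, 226.1]), 'tcp_rot': array([-3.1, -0. ,  2.8]), 'contact_force': array([ 0.7, -0.5, -0.6]), 'moment': array([-0.,  0., -0.]), 'grip_width': 92.1524705296774} 18.8
scene [1283.2  431.9  775. ] [-2.220347155812961, 0.012176130733213109, 2.0681007352191143]Traceback (most recent call last):
  File "<stdin>", line 10, in <module>
  File "h.py", line 9, in at_z
    o,d=ray(c,uv); return o+d*(z-o[2])/d[2]
                                       ~^^^
IndexError: invalid index to scalar variable.
```

```bash
sed -i 's/np.array(c\["rotation"\],float)/RM(c["rotation"])/g' h.py
cat >> h.py <<'E'
from scipy.spatial.transform import Rotation
def RM(r): return Rotation.from_euler("xyz",np.array(r,float)).as_matrix()
E
python3 - <<'E'
from h import *
np.set_printoptions(precision=1,suppress=True)
Z=dict(flask_valve=186,keeper_tab=152,cup_floor=14,spare_flask_valve=186)
for n in ("scene","top"):
    c=capture(n); save(c,n+"0"); print(n,c["position"])
    for q in Z:
        for m in mark_of(q,n)[:3]:
            print(n,q,round(m["confidence"],2),np.array(m["xy"]),"z-plane",at_z(c,m["xy"],Z[q]),"depth",by_depth(c,m["xy"]))
    for m in mark_of("hook",n)[:3]: print("hook",m["confidence"],m["xy"],at_z(c,m["xy"],0))
E
python3 -c "
import cv2,numpy as np
a=[cv2.imread(f'pics/{n}0.png') for n in('scene','top')]
cv2.imwrite('pics/both.png',cv2.resize(np.vstack(a),(480,600)) if 0 else np.hstack([cv2.resize(i,(400,300)) for i in a]))"
```

```text
scene [1283.2  431.9  775. ]
scene flask_valve 0.59 [464.3 228.7] z-plane [461.3 254.  186. ] depth [473.1 256.6 194.5]
scene keeper_tab 0.9 [482.8 275.7] z-plane [531.3 313.9 152. ] depth [530.6 313.7 151.4]
scene cup_floor 0.75 [333.5 280.3] z-plane [521.6  18.2  14. ] depth [547.8  32.4  40.2]
scene spare_flask_valve 0.68 [216.2 176.5] z-plane [ 519.9 -257.8  186. ] depth [ 526.5 -251.8  191.1]
hook 0.81 [452.1, 303.2] [458.9 254.    0. ]
top [319.7  27.1 997. ]
top flask_valve 0.97 [164.  283.4] z-plane [465.4 252.4 186. ] depth [461.9 247.  205.4]
top keeper_tab 0.55 [127.2 251.3] z-plane [528.2 320.7 152. ] depth [528.3 320.8 151.6]
top cup_floor 0.96 [319.9 261.5] z-plane [514.1  11.8  14. ] depth [514.2  11.8  13.4]
top spare_flask_valve 0.83 [496.1 218.8] z-plane [ 525.1 -265.1  186. ] depth [ 520.1 -258.   205.8]
hook 0.82 [188.0, 303.2] [458.4 260.2   0. ]
```

View pics/scene0.png

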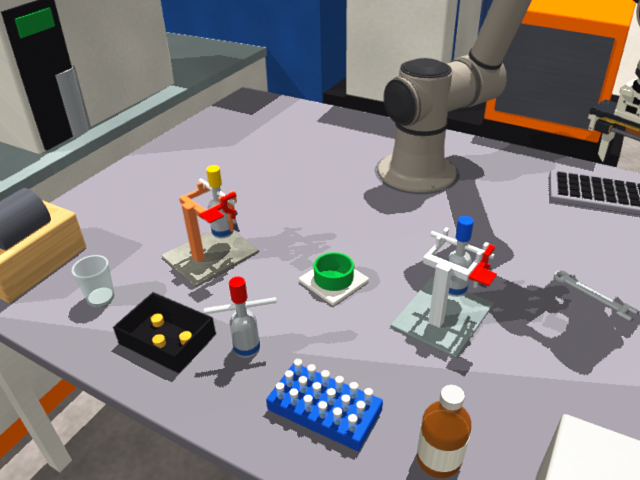

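View pics/top0.png

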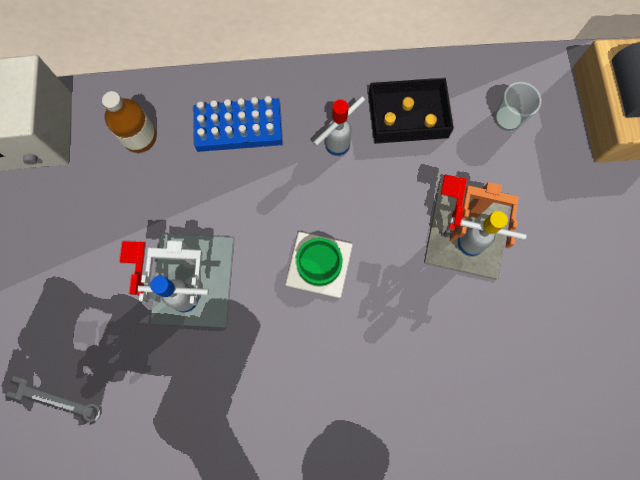

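Run:
```python
from h import *
np.set_printoptions(precision=1,suppress=True)
def circ(P):
    A=np.c_[2*P[:,:2],np.ones(len(P))]; s=np.linalg.lstsq(A,(P[:,:2]**2).sum(1),rcond=None)[0]; return s[:2],np.sqrt(s[2]+s[:2]@s[:2])
for n in ("top","scene"):
    c=capture(n); f=c["frame"].astype(int); r,g,b=f[...,0],f[...,1],f[...,2]
    P=cloud(c,np.ones((480,640),bool)); F=f[c["depth"]>0]
    r,g,b=F.T
    near=np.hypot(P[:,0]-463,P[:,1]-253)<150
    T=P[near&(r>150)&(g<70)&(b<70)]; t=T[(abs(T[:,2]-152)<2.5)&(T[:,0]>500)]
    print(n,"tab",len(t),cv2.minAreaRect(t[:,:2].astype(np.float32)),np.median(t[:,2]))
    V=P[near&(b>110)&(r<90)&(b-r>70)&(P[:,2]>160)]; v=V[V[:,2]>203]
    print("valve top",len(v),cv2.minEnclosingCircle(v[:,:2].astype(np.float32)),v.mean(0),V[:,2].max(), "all",V.min(0),V.max(0))
    q=P[near&(P[:,2]>147)&(P[:,2]<156.5)&(abs(P[:,0]-463)<16)&(abs(r-g)<40)]
    if len(q)>20: print("bar",len(q),cv2.fitLine(q[:,:2].astype(np.float32),cv2.DIST_HUBER,0,.01,.01).ravel(),q.min(0),q.max(0))
    G=P[(g>80)&(r<g*.6)&(b<g*.8)&(np.hypot(P[:,0]-515,P[:,1]-15)<70)]
    R=G[(G[:,2]>45)&(G[:,2]<51)]; fl=G[G[:,2]<18]
    print("cup rim",len(R),circ(R), "floor",len(fl),fl.mean(0) if len(fl) else 0)
    # hook post/crosspiece
    w=P[near&(abs(r-g)<30)&(r>120)&(P[:,2]>157)&(P[:,2]<175)]
    if len(w): print("prong/cross",len(w),w.min(0),w.max(0),np.histogram(w[:,1],bins=np.arange(190,320,8)))
```

```text
top tab 465 ((522.8331298828125, 313.80902099609375), (37.25037384033203, 42.94992446899414), 82.50154876708984) 151.91515888533024
valve top 247 ((461.1669616699219, 254.84658813476562), 13.558211326599121) [461.1 254.4 205.7] 209.57054210497256 all [447.7 241.9 169.7] [473.7 266.7 209.6]
bar 348 [  0.1   1.  459.4 242.1] [447.6 192.8 147. ] [478.1 304.9 156.5]
cup rim 374 (array([509.8,  14.4]), np.float64(38.7432755362844)) floor 1018 [514.5  16.   13.5]
prong/cross 115 [437.3 204.1 157. ] [486.2 299.1 163. ] (array([ 0,  1, 20, 36,  0,  2,  0,  0,  0,  0,  0,  0, 22, 34,  0,  0]), array([190, 198, 206, 214, 222, 230, 238, 246, 254, 262, 270, 278, 286,
       294, 302, 310, 318]))
scene tab 305 ((524.9278564453125, 312.6620788574219), (37.649131774902344, 44.54445266723633), 81.19805908203125) 151.3668848945813
valve top 121 ((461.7705078125, 253.36964416503906), 14.772881507873535) [462.7 254.  205.6] 208.5630450892205 all [447.  239.4 165.8] [477.3 267.6 208.6]
bar 301 [  0.1   1.  463.9 248.6] [447.6 190.9 147. ] [478.7 315.  156.4]
cup rim 244 (array([512.3,  13.5]), np.float64(38.67835339388874)) floor 327 [503.4   7.4  14.3]
prong/cross 79 [437.  207.5 157. ] [486.  297.  163.1] (array([ 0,  0, 23, 15,  0,  0,  0,  5,  0,  0,  0,  0, 24, 12,  0,  0]), array([190, 198, 206, 214, 222, 230, 238, 246, 254, 262, 270, 278, 286,
       294, 302, 310, 318]))
```

```bash
cat >> h.py <<'E'
def plan(pos,yaw=None):
    "slide/rot (normalised) from the measured pose to TCP pos, pointing down, tool yaw (deg)"
    o=get_obs(); R=RM(o["tcp_rot"]); 
    Y=np.degrees(o["tcp_rot"][2]) if yaw is None else yaw
    Rt=Rotation.from_euler("xyz",[180,0,Y],degrees=True).as_matrix()
    s=R.T@(np.array(pos)-o["tool_pos"])/200; r=Rotation.from_matrix(R.T@Rt).as_rotvec()/np.pi
    print("t %.2f"%o["time"],"pos",o["tool_pos"].round(1),"rpy",np.degrees(o["tcp_rot"]).round(1),"F",o["contact_force"].round(1),"q6 %.2f"%o["joint_positions"][5],"w %.1f"%o["grip_width"],"\n slide",s.round(4),"rot",r.round(4))
E
python3 - <<'E'
from h import *
plan([532,314.5,227],82)   # tool y = (sin82,-cos82) = hook x
E
```

```text
t 0.80 pos [161.  499.7 226.7] rpy [180.    0.  162.1] F [-0.5 -0.4 -0.5] q6 -0.15 w 91.9 
 slide [-2.0495e+00 -3.1240e-01 -1.3000e-03] rot [ 0.     -0.      0.4452]
```

Emit:
servo_tool --slide '[[-1,-0.15,0],[-1,-0.15,0],[-1,-0.15,0],[-1,-0.15,0],[-1,-0.15,0]]' --rot '[[0,0,0.29],[0,0,0.29],[0,0,0.29],[0,0,0.29],[0,0,0.29]]' --claw '[0,0,0,0,0]'

```text
time: 1.42
tool_pos: [343.8, 408.8, 226.6]
tcp_rot: [-3.142, 0.0, 1.91]
contact_force: [-2.0, 0.2, -0.4]
grip_width: 46.2
```

Run:
```python
from h import *
plan([532,314.5,215],82)
```

```text
t 1.43 pos [343.8 408.8 226.6] rpy [-180.     0.   109.4] F [-2.   0.2 -0.4] q6 0.39 w 46.2 
 slide [-0.7581  0.7305  0.0579] rot [0.     0.     0.1525]
```

Emit:
servo_tool --slide '[[-0.76,0.73,0.05],[-0.76,0.73,0.05],[-0.76,0.73,0.05],[-0.76,0.73,0.05],[-0.76,0.73,0.05]]' --rot '[[0,0,0.152],[0,0,0.152],[0,0,0.152],[0,0,0.152],[0,0,0.152]]' --claw '[0,0,0,0,0]'

```text
time: 2.05
tool_pos: [532.6, 315.4, 215.9]
tcp_rot: [-3.141, 0.0, 1.438]
contact_force: [-0.1, 0.5, -0.3]
grip_width: 1.0
```

Run:
```python
from h import *
plan([532,314.5,158],82)
c=capture("wrist"); save(c,"w1")
np.set_printoptions(precision=1,suppress=True)
for q,z in dict(keeper_tab=152,flask_valve=186).items():
    for m in mark_of(q,"wrist")[:2]: print(q,m["confidence"],m["xy"],at_z(c,m["xy"],z),by_depth(c,m["xy"]))
plan([532,314.5,158],82)
```

```text
t 2.05 pos [532.6 315.4 215.9] rpy [-180.     0.    82.4] F [-0.1  0.5 -0.3] q6 0.54 w 1.0 
 slide [-0.0046 -0.002   0.2897] rot [-0.0002  0.0001  0.0023]
keeper_tab 0.96 [310.3, 247.6] [525.9 315.1 152. ] [525.8 315.  151.6]
t 2.20 pos [530.3 317.3 216.8] rpy [-180.    -0.    82.6] F [-0.  -0.3 -0.1] q6 0.54 w 0.4 
 slide [-0.   0.   0.3] rot [-0. -0.  0.]
```

View pics/w1.png

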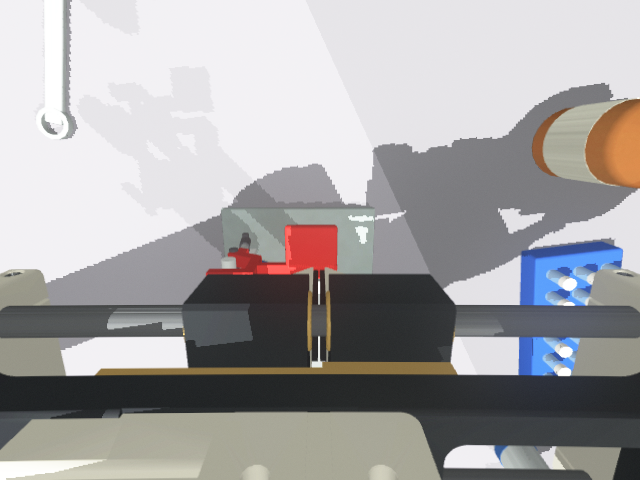

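Emit:
servo_tool --slide '[[-0.01,-0.005,0.25],[-0.01,-0.005,0.31],[-0.01,-0.005,0.39],[-0.01,-0.005,0.46],[-0.01,-0.005,0.525]]' --rot '[[0,0,0],[0,0,0],[0,0,0],[0,0,0],[0,0,0]]' --claw '[0,0,0,0,0]'

```text
time: 2.82
tool_pos: [529.8, 315.1, 111.2]
tcp_rot: [-3.141, -0.0, 1.441]
contact_force: [0.2, 0.1, 0.5]
grip_width: 0.3
```

Emit:
servo_tool --slide '[[0,0,0],[0,0,0],[0,0,0]]' --rot '[[0,0,0],[0,0,0],[0,0,0]]' --claw '[0,0,0]'

```text
time: 3.2
tool_pos: [530.2, 314.9, 112.3]
tcp_rot: [3.141, -0.0, 1.441]
contact_force: [0.8, 0.2, 0.7]
grip_width: 0.3
```

Emit:
servo_tool --slide '[[0,0,-0.3],[0,0,-0.6],[0,0,-0.7],[0,0,-0.7]]' --rot '[[0,0,0],[0,0,0],[0,0,0],[0,0,0]]' --claw '[0,0,0,0]'

```text
time: 3.7
tool_pos: [530.7, 315.1, 254.0]
tcp_rot: [3.138, -0.002, 1.441]
contact_force: [0.4, -0.7, -0.6]
grip_width: 0.7
```

Run:
```python
from h import *
np.set_printoptions(precision=1,suppress=True)
c=capture("scene"); save(c,"s1")
cv2.imwrite("pics/s1c.png",cv2.resize(c["frame"][190:360,370:560,::-1],None,fx=3,fy=3))
for m in mark_of("keeper_tab","scene")[:2]: print(m["confidence"],m["xy"],at_z(c,m["xy"],152),by_depth(c,m["xy"]))
for m in mark_of("flask_valve","scene")[:2]: print(m["confidence"],m["xy"],at_z(c,m["xy"],186))
plan([461.5,254,250],82)
```

```text
0.97 [474.8, 297.9] [591.5 317.9 152. ] [530.4 307.9  97. ]
0.43 [334.2, 280.5] [659.6  94.5 152. ] [547.1  33.6  39.6]
0.88 [464.5, 230.4] [466.2 255.9 186. ]
t 3.85 pos [529.4 314.5 250.1] rpy [-179.9    0.1   82.6] F [ 0.3 -1.2  0. ] q6 0.54 w 0.4 
 slide [-0.3 -0.3  0. ] rot [-0.  0.  0.]
```

View pics/s1c.png

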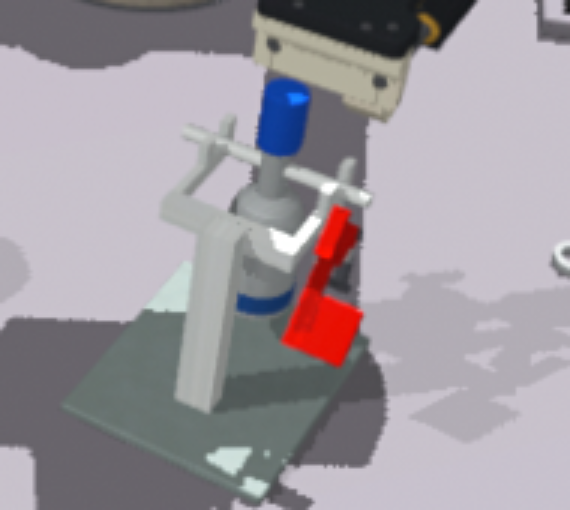

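Run:
```python
from h import *
plan([461.5,254,250],82)
```

```text
t 3.85 pos [529.4 314.5 250.1] rpy [-1.799e+02  1.000e-01  8.260e+01] F [ 0.3 -1.2  0. ] q6 0.54 w 0.4 
 slide [-0.3439 -0.2974  0.0015] rot [-0.0008  0.0005  0.0032]
```

Emit:
servo_tool --slide '[[-0.344,-0.297,0],[-0.344,-0.297,0],[-0.344,-0.297,0],[-0.344,-0.297,0]]' --rot '[[0,0,0.003],[0,0,0.003],[0,0,0.003],[0,0,0.003]]' --claw '[60,60,60,60]'

```text
time: 4.35
tool_pos: [462.7, 254.6, 251.1]
tcp_rot: [-3.141, 0.0, 1.432]
contact_force: [0.8, 0.6, 0.9]
grip_width: 35.8
```

Run:
```python
from h import *
c=capture("wrist"); 
for m in mark_of("flask_valve","wrist")[:2]: print(m["confidence"],m["xy"],at_z(c,m["xy"],186))
plan([461.5,254,169],82)
```

```text
0.88 [314.9, 245.6] [459.3379749  254.95608142 186.        ]
t 4.45 pos [462.9 254.8 251.2] rpy [-180.   -0.   82.] F [ 0.1 -0.3  0.9] q6 0.50 w 43.8 
 slide [-0.0049 -0.006   0.4108] rot [-0.0001 -0.      0.0003]
```

Emit:
servo_tool --slide '[[-0.003,-0.009,0.1],[-0.003,-0.009,0.3],[-0.003,-0.009,0.41],[-0.003,-0.009,0.41]]' --rot '[[0,0,0],[0,0,0],[0,0,0],[0,0,0]]' --claw '[60,60,60,60]'

```text
time: 4.95
tool_pos: [459.8, 254.0, 167.8]
tcp_rot: [-3.138, 0.002, 1.432]
contact_force: [0.1, 0.0, 0.5]
grip_width: 59.6
```

Emit:
servo_tool --slide '[[0,0,0],[0,0,0],[0,0,0],[0,0,0],[0,0,0]]' --rot '[[0,0,0],[0,0,0],[0,0,0],[0,0,0],[0,0,0]]' --claw '[0,0,0,0,0]'

```text
time: 5.58
tool_pos: [460.6, 254.0, 170.2]
tcp_rot: [3.141, -0.001, 1.432]
contact_force: [1.0, -0.6, 2.2]
grip_width: 27.7
```

Emit:
servo_tool --slide '[[0,0,0],[0,0,0]]' --rot '[[0,0,0],[0,0,0]]' --claw '[0,0]'

```text
time: 5.82
tool_pos: [460.6, 254.0, 170.2]
tcp_rot: [3.141, -0.001, 1.432]
contact_force: [0.2, 0.0, 5.5]
grip_width: 27.6
```

Emit:
servo_tool --slide '[[0,0,-0.06],[0,0,-0.16],[0,0,-0.32],[0,0,-0.48],[0,0,-0.64]]' --rot '[[0,0,0],[0,0,0],[0,0,0],[0,0,0],[0,0,0]]' --claw '[0,0,0,0,0]'

```text
time: 6.45
tool_pos: [459.8, 253.8, 298.5]
tcp_rot: [-3.14, 0.001, 1.432]
contact_force: [0.5, 0.0, -3.8]
grip_width: 27.6
```

Emit:
servo_tool --slide '[[0,0,-0.08],[0,0,-0.12],[0,0,-0.12]]' --rot '[[0,0,0],[0,0,0],[0,0,0]]' --claw '[0,0,0]'

```text
time: 6.82
tool_pos: [460.2, 253.9, 321.6]
tcp_rot: [-3.141, 0.0, 1.432]
contact_force: [0.3, 0.7, -3.5]
grip_width: 27.6
```

Run:
```python
from h import *
c=capture("scene"); save(c,"s2")
plan([511,14,322],82)
```

```text
t 6.88 pos [460.1 253.8 321. ] rpy [-179.9    0.    82. ] F [-0.3 -0.1 -4.5] q6 0.50 w 27.5 
 slide [-1.1522  0.4184 -0.0048] rot [-0.0004  0.0002  0.0002]
```

View pics/s2.png

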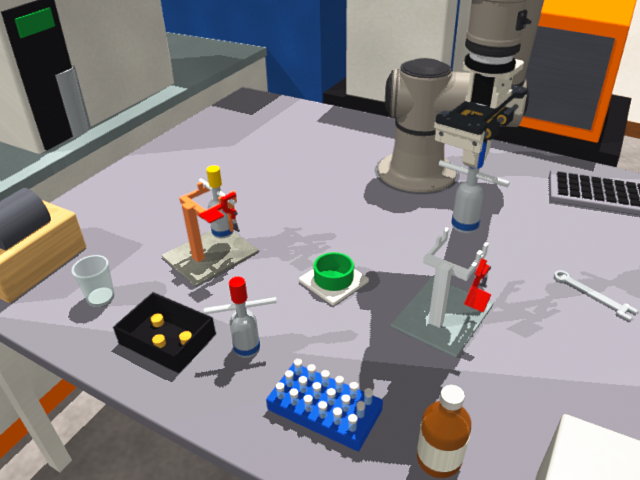

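Emit:
servo_tool --slide '[[-0.2,0.07,0],[-0.4,0.145,0],[-0.6,0.22,0],[-0.8,0.29,0],[-1,0.363,0]]' --rot '[[0,0,0],[0,0,0],[0,0,0],[0,0,0],[0,0,0]]' --claw '[0,0,0,0,0]'

```text
time: 7.5
tool_pos: [504.2, 44.5, 320.6]
tcp_rot: [-3.139, 0.0, 1.432]
contact_force: [0.1, 0.6, -3.3]
grip_width: 27.3
```

Emit:
servo_tool --slide '[[-0.1,0.035,0],[-0.152,0.055,0],[-0.152,0.055,0.2],[-0.152,0.055,0.35],[-0.152,0.055,0.35]]' --rot '[[0,0,0],[0,0,0],[0,0,0],[0,0,0],[0,0,0]]' --claw '[0,0,0,0,0]'

```text
time: 8.12
tool_pos: [509.6, 14.9, 249.4]
tcp_rot: [-3.135, -0.0, 1.432]
contact_force: [0.4, 0.4, -2.7]
grip_width: 28.0
```

Run:
```python
from h import *
np.set_printoptions(precision=1,suppress=True)
o=get_obs()["tool_pos"]; zv=o[2]+16
for n in("scene","top"):
    c=capture(n); save(c,n+"3"); f=c["frame"].astype(int); F=f[c["depth"]>0]; r,g,b=F.T; P=cloud(c,np.ones((480,640),bool))
    for m in mark_of("flask_valve",n)[:1]: print(n,m["confidence"],m["xy"],at_z(c,m["xy"],zv))
    near=np.hypot(P[:,0]-511,P[:,1]-14)<45
    band=P[near&(P[:,2]>60)&(P[:,2]<240)]
    B=band[(band[:,2]<130)]; print("flask body pts",len(B),B.min(0) if len(B) else 0,B.max(0) if len(B) else 0)
    R=P[near&(g>80)&(r<g*.6)&(b<g*.8)&(P[:,2]>44)&(P[:,2]<51)]; print("rim",len(R),R.min(0) if len(R) else 0,R.max(0) if len(R) else 0)
plan([511,14,142],82)
c=cv2.imread("pics/scene3.png")[130:320,250:440]; cv2.imwrite("pics/s3c.png",cv2.resize(c,None,fx=3,fy=3))
```

```text
scene 0.96 [333.8, 170.8] [508.7  14.  265.4]
flask body pts 75 [495.2  -0.4 119.6] [535.   42.8 129.7]
rim 270 [471.1 -27.4  44. ] [554.6  54.7  50.8]
flask body pts 0 0 0
rim 26 [501.9 -26.2  44.5] [519.8 -21.3  50. ]
t 8.32 pos [512.   14.4 253.2] rpy [179.8  -0.   82.1] F [ 0.4 -0.8 -3.9] q6 0.02 w 27.4 
 slide [-0.  -0.   0.6] rot [ 0. -0.  0.]
```

View pics/s3c.png

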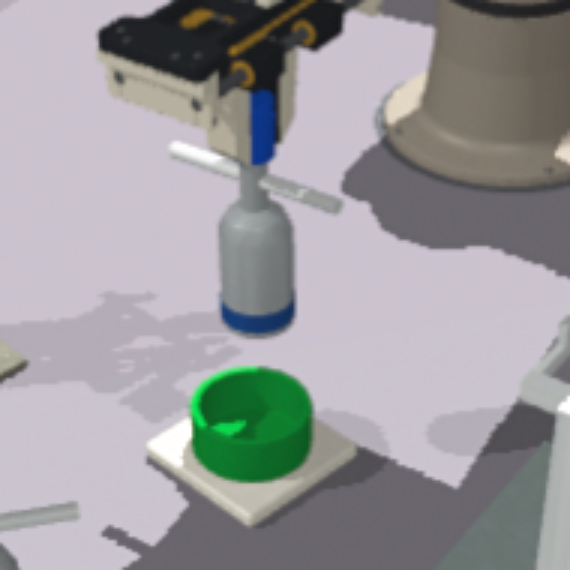

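Emit:
servo_tool --slide '[[0,0,0.15],[0,0,0.3],[0,0,0.42],[0,0,0.49],[0,0,0.52]]' --rot '[[0,0,0],[0,0,0],[0,0,0],[0,0,0],[0,0,0]]' --claw '[0,0,0,0,0]'

```text
time: 8.95
tool_pos: [511.7, 14.2, 147.9]
tcp_rot: [3.141, -0.0, 1.432]
contact_force: [0.2, 0.2, -3.7]
grip_width: 27.4
```

Emit:
servo_tool --slide '[[0,0,0.01],[0,0,0.01]]' --rot '[[0,0,0],[0,0,0]]' --claw '[0,0]'

```text
time: 9.2
tool_pos: [511.7, 14.2, 146.4]
tcp_rot: [3.14, -0.0, 1.432]
contact_force: [0.8, 0.3, -4.0]
grip_width: 27.9
```

Emit:
servo_tool --slide '[[0,0,0.005],[0,0,0.01],[0,0,0.01]]' --rot '[[0,0,0],[0,0,0],[0,0,0]]' --claw '[0,0,0]'

```text
time: 9.57
tool_pos: [511.2, 14.2, 143.7]
tcp_rot: [-3.142, -0.0, 1.432]
contact_force: [-0.6, -0.2, -3.1]
grip_width: 27.8
```

Emit:
servo_tool --slide '[[0,0,0.005],[0,0,0.01],[0,0,0.01]]' --rot '[[0,0,0],[0,0,0],[0,0,0]]' --claw '[0,0,0]'

```text
time: 9.95
tool_pos: [511.6, 14.3, 142.7]
tcp_rot: [3.14, -0.0, 1.432]
contact_force: [-1.5, 0.5, 5.6]
grip_width: 27.5
```

Emit:
servo_tool --slide '[[0,0,0],[0,0,0],[0,0,0],[0,0,0],[0,0,0]]' --rot '[[0,0,0],[0,0,0],[0,0,0],[0,0,0],[0,0,0]]' --claw '[60,60,60,60,60]'

```text
time: 10.58
tool_pos: [511.2, 14.2, 141.7]
tcp_rot: [-3.142, -0.0, 1.432]
contact_force: [-0.1, -0.1, 0.5]
grip_width: 60.3
```

Emit:
servo_tool --slide '[[0,0,-0.1],[0,0,-0.35],[0,0,-0.6],[0,0,-0.8],[0,0,-0.8]]' --rot '[[0,0,0],[0,0,0],[0,0,0],[0,0,0],[0,0,0]]' --claw '[60,60,60,60,60]'

```text
time: 11.2
tool_pos: [512.6, 14.0, 305.0]
tcp_rot: [3.135, -0.0, 1.432]
contact_force: [-0.1, 0.6, -0.8]
grip_width: 60.1
```

Run:
```python
from h import *
np.set_printoptions(precision=1,suppress=True)
c=capture("scene"); save(c,"s4")
for q,z in dict(flask_valve=158,spare_flask_valve=186,keeper_tab=98).items():
    for m in mark_of(q,"scene")[:1]: print(q,m["confidence"],m["xy"],at_z(c,m["xy"],z),by_depth(c,m["xy"]))
plan([511,14,300],82)
```

```text
flask_valve 0.68 [337.1, 220.4] [509.2  20.6 158. ] [521.2  27.  167.5]
spare_flask_valve 0.91 [214.2, 175.9] [ 519.8 -263.1  186. ] [ 529.8 -254.   193.7]
keeper_tab 0.88 [479.4, 297.6] [527.  315.1  98. ] [528.9 315.4  99.7]
t 11.40 pos [510.6  14.2 300.2] rpy [-179.8   -0.    82. ] F [-0.2 -0.9 -0.5] q6 0.02 w 60.0 
 slide [-0.  0.  0.] rot [-0. -0.  0.]
```

View pics/s4.png

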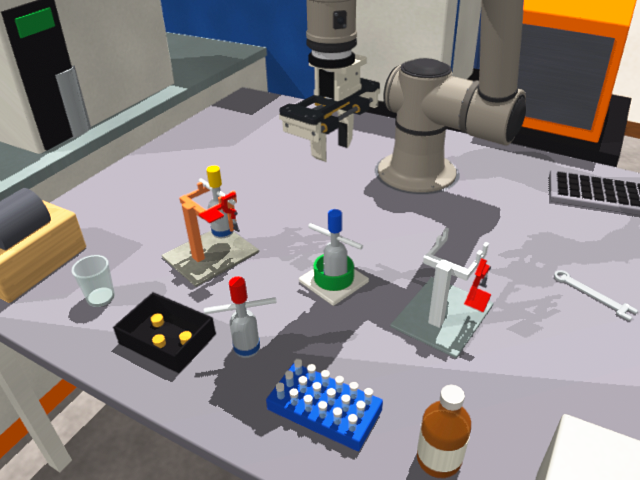

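The picture shows the blue-valved flask (335,220) upright in the green cup, the keeper still open (479,298), and the yellow-valved flask hanging untouched at (214,176). The gripper is clear of everything, so I'm handing in.

```bash
python3 -c "
from plant import close_job; print(close_job())"
```

```text
the job is handed in; nothing more can be done
None
```

The blue-valved flask is standing upright in the green cup, released, and the job was handed in at about 11.4 s.

- **Keeper:** I pressed the tab down 40 mm with shut fingers. The picture afterwards showed it open, with the tab dropped to about 97 mm, which fits 0.8 rad. Only then did I grip the valve head (27.6 mm opening) and lift the flask about 150 mm off the hook.
- **Placing:** I lowered the flask until the floor took its weight. The vertical force changed from about -4 N to +5.6 N at a TCP height of 142.7 mm, against 142 mm expected. I let go after that.
- **Last checks:** The final scene picture shows the keeper still open, the yellow-valved flask still hanging, and the gripper clear above.
- **Disagreements:** The camera's estimate of the valve position was about 7 mm off the release point in y. I put this down to the detector, since the flask looks upright in the picture. I also saw a brief +5.5 N vertical reading while closing on the valve, before the lift; I didn't look into it and the lift itself went normally.

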